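Hang two sample cups on the balance bar

TASK

Of the two full sample cups at the front of the bench, hang the red-lidded one in the left hoop of the balance bar and the blue-lidded one in the right hoop (as seen from the robot), and press each down until its stiff hoop is fully home, so that the bar ends level. The bar gives under your push, so press by feel: never hard, and never so far that the bar tips nearly onto its stops. Keep the cups upright and leave the other things alone.

Things in the scene. Friction and masses are not known exactly. Their poses are not given: they have to be found in the camera images.
- cup_red: sample cup with a red snap lid, full, about 0.25 kg; upright, origin under its centre, z up. 58 mm high; lid 62 to 64 mm wide, 5 mm thick, at the top (grasp it there from above); body tapers from 60 mm under the lid to 48 mm at the foot. The stiff lid may be pressed on. Stands at the front of the bench (similar cups at the back stay). Goes in the left hoop
- cup_blue: sample cup with a blue snap lid, full, about 0.25 kg; upright, origin under its centre, z up. 58 mm high; lid 62 to 64 mm wide, 5 mm thick, at the top (grasp it there from above); body tapers from 60 mm under the lid to 48 mm at the foot. The stiff lid may be pressed on. Stands at the front of the bench (similar cups at the back stay). Goes in the right hoop
- mouth_left (a point): centre of the left hoop's mouth, in its flange's top face; z = hoop axis, up. Flange 78 mm wide, 3 mm thick; tapered orange sleeve, bore 57 mm at the top, 32 mm deep, with a ledge inside at its bottom: a cup sits on it, foot 29 mm below this point, lid top 29 mm above. 140 mm from the pivot, at the +y end; 128 mm above the table when up and level
- mouth_right (a point): centre of the right hoop's mouth, in its flange's top face; z = hoop axis, up. Flange 78 mm wide, 3 mm thick; tapered orange sleeve, bore 57 mm at the top, 32 mm deep, with a ledge inside at its bottom: a cup sits on it, foot 29 mm below this point, lid top 29 mm above. 140 mm from the pivot, at the -y end; 128 mm above the table when up and level
- hoop_left (a joint): left hoop: 0 = up, black flange 10 mm above the bar's ring, orange sleeve showing between; 0.010 = home, flange flat on the ring. May start a few mm down. Friction holds it where it is left until loaded with some 4 to 9 N (the two differ) along its axis; the cup's weight (2.5 N) counts but is not enough
- hoop_right (a joint): right hoop: 0 = up, black flange 10 mm above the bar's ring, orange sleeve showing between; 0.010 = home, flange flat on the ring. May start a few mm down. Friction holds it where it is left until loaded with some 4 to 9 N (the two differ) along its axis; the cup's weight (2.5 N) counts but is not enough
- bar (a joint): tilt of the bar, rad: 0 level, positive = left end up. Pivots about the stand's x axis 150 mm above the table, sprung to level with 8 N m/rad (one cup tips it about 0.04; each N down on a hoop tips it 0.0175 and lowers that hoop 2.5 mm). Stops at +-0.24; tipping past 0.20 fails the job
- stand: grey foot 130 x 100 x 14 mm, fixed to the table, with two aluminium cheeks (46 mm over all in x, 30 mm in y, 164 mm high) that carry the bar; origin under its centre, y along the bar. The bar is 14 mm wide, its top 115 mm above the table, a ring 82 mm wide at each end. Pressing a cup against it with over 18 N fails the job
- spool: bystander: green spool of twist tie with black flanges, 61 mm across, 40 mm high, origin under its centre
- tape: bystander: roll of tan tape lying flat, 90 mm across, 48 mm high, origin under its centre
- marker: bystander: black marker lying on the table, 124 mm long (its y axis), 19 mm thick, origin under its centre
Things that resemble listed ones, but are neither listed nor needed, are in the scene too. What is shaped like the cup_blue but orange or purple is not meant.

How it is judged:
By the outcome, as a careful person would: the job done as asked, in the order asked, and still so for the second after the job is handed in, with the robot touching nothing.
It also fails if it takes over 72 s, if anything falls off the work surface, if the arm or the gripper's body presses on something with over 40 N, if the wrist force passes 120 N, or if a joint passes its speed limit or range.

ROBOT

A 7-joint arm with a two-finger parallel gripper is mounted at the origin on a cart in front of the work surface, level with it; the furniture and walls round the work are solid. World frame = base frame: x ahead of the robot, y to its left, z up, the work surface at z = 0. Lengths are in m, angles in rad, forces in N, time in s.
With the tool pointing down it reaches from about 0.35 to 0.9 m from the base axis. Payload 8.1 kg.
Tool frame: the origin (TCP) lies on the centre line of the jaws, within the pads' length; the fingertips stand 19 mm ahead of it and the grasp point (between the pads) is the TCP (arm.tip_reach is the distance from the TCP to the fingertips, in m); z points along the fingers, y is the line along which they close (so a half turn about z gives the same grasp; the last joint's range is limited). The gripper opens to 92 mm and grips with 3 to 60 N. Pads are 19 mm wide; open, the fingers measure 130 mm over their backs; the gripper's body (75 mm by 190 mm) begins 47 mm behind the grasp point.
Start: joints at [1.046, 0.434, 0.025, 1.573, -0.012, 1.134, -0.075], TCP at [0.256, -0.57, 0.246] pointing down, gripper open.
Joint ranges: [-2.62, 2.62], [-0.44, 2.09], [-1.27, 1.32], [0.08, 2.57], [-1.32, 4.46], [0.12, 2], [-2.74, 2.74]. Speed limits (rad/s): [2.22, 2.22, 3.01, 3.01, 3.14, 3.14, 3.14].

INTERFACE

Orientations are given as a rotation vector (axis times angle).
In Python, from cell import arm gives the robot as it stands.
- The arm moves only by the tool arm_command, never from a script. Its argument "targets" is a list that holds one entry, the list of rows, each a list of 6 numbers: the shift along the tool's x, y, z in m, then the turn, a rotation vector about the tool's x, y, z in rad. A call has 1 to 10 rows; each row shifts and turns the commanded pose from where the row before left it, along the tool's axes as they then stand; what a row does not reach is not made up. A row lasts 1/8 s, in which the tool goes at most 62.5 mm and 10.7 degrees, less where a joint would pass 70% of its speed; a pose out of reach is approached as far as the arm can. A call with a gripper value outside its range is refused whole. "jaw" is the finger opening in m, from 0 to 0.0918, set as the call begins (left out, the last holds). The fingers move at their own pace and stop on an object; "newtons" is the grip in N (left out, the last holds). Time passes only in rows, so rows that do not move let the fingers close. It gives the time, the measured TCP pose, the force, the opening and the grip force at its end, in the units of the state.
- arm.observe(): the state, without advancing time (a new reading comes with each control period).
- arm.get_image(name): name is "scene" or "top" or "wrist"; returns a dict with "pixels" (384x512x3 uint8, red, green, blue), "z_map" (384x512 float32, m along the optical axis (not along the pixel's ray), 0 where there is no reading), "fx", "fy", "cx", "cy" (pixels), "xyz" and "rotation" of the camera in the world; the wrist camera has in their place "T_tool_cam" (4x4, takes a point from camera to tool coordinates, whose origin is the TCP and whose axes are the flange's). Camera axes: x right, y down, z forward; pixel columns grow to the right and rows downward; lengths in m; the calibration is good to about 2 mm. A picture is of the moment at which its call begins: read the wrist's pose just before it.
- arm.sign_off(): hands the job in; it is judged then, once.
The state is a dict: "clock": time; "joints": joint angles; "dq": joint speeds; "joint_efforts": joint torques, N m; "position": TCP position; "ee_rot": TCP orientation; "force": force on the tool from outside, world axes, zero at the start; "ft_torque": the same for the moment, N m; "width": opening from 0.0 (shut) to 1.0 (fully open); "gripper_force": force on a finger pad.
Only numpy, scipy, OpenCV 4.12 (cv2) and the standard library are available. Lean on these libraries where they do the work, as an engineer would, in place of code of your own. Each camera call takes 0.05 s, during which the arm holds its last target. There are 200 camera calls.

## Working session

There is one attempt and no reset: what is moved stays moved. The work goes in short steps, Python scripts to look and compute and a tool call to move; the robot and the scene stay as the last step left them, time stands still between calls to the robot, and variables do not carry over. Pictures are saved under pics/ and viewed, at most 10 in all, crops included, and the job is handed in when it is done.

Besides the shell and the picture viewer there is one more tool, called after ">>>" as name(argument=value, ...), one argument or row to a line, values as JSON. arm_command: Moves the arm, as the interface text tells. Its arguments: {"type":"object","properties":{"targets":{"type":"array","items":{"type":"array","items":{"type":"array","items":{"type":"number"}}}},"jaw":{"type":"number"},"newtons":{"type":"number"}},"required":["targets"]}

```bash
mkdir -p pics; ls
cat > h.py <<'E'
import numpy as np,cv2
from cell import arm
from scipy.spatial.transform import Rotation as R
def cam(n):
    s=arm.observe(); d=arm.get_image(n)
    if n=="wrist":
        T=np.eye(4);T[:3,:3]=R.from_rotvec(s["ee_rot"]).as_matrix();T[:3,3]=s["position"]
        T=T@np.array(d["T_tool_cam"]); d["xyz"]=T[:3,3]; d["rotation"]=T[:3,:3]
    d["rotation"]=np.array(d["rotation"])
    return d
def pts(d):
    v,u=np.mgrid[:384,:512]; z=d["z_map"]
    p=np.stack([(u-d["cx"])/d["fx"]*z,(v-d["cy"])/d["fy"]*z,z],-1)
    return p@d["rotation"].T+np.array(d["xyz"])
def ray(d,u,v,h):
    r=d["rotation"]@np.array([(u-d["cx"])/d["fx"],(v-d["cy"])/d["fy"],1]); o=np.array(d["xyz"])
    return o+r*(h-o[2])/r[2]
def save(d,name): cv2.imwrite("pics/"+name,d["pixels"][:,:,::-1])
E
python3 - <<'E'
from h import *
s=arm.observe();print({k:np.round(v,3) for k,v in s.items()})
a=cam("scene");b=cam("top")
for n,d in(("scene",a),("top",b)): print(n,d["xyz"],d["rotation"].round(3).tolist(),d["fx"],d["rotation"].shape)
save(a,"scene0.png");save(b,"top0.png")
E
```

```text
pics
{'clock': np.float64(0.0), 'joints': array([ 1.046,  0.435,  0.025,  1.574, -0.012,  1.134, -0.075]), 'dq': array([-0.001,  0.001,  0.001,  0.   , -0.   , -0.001, -0.   ]), 'joint_efforts': array([-2.0000e-03, -6.6784e+01,  9.8500e-01, -3.1446e+01, -6.0000e-02,
        4.3000e-02,  0.0000e+00]), 'position': array([ 0.256, -0.57 ,  0.245]), 'ee_rot': array([-3.071e+00, -6.570e-01,  1.000e-03]), 'force': array([-0.087, -0.495, -0.616]), 'ft_torque': array([0.03 , 0.033, 0.033]), 'gripper_force': np.float64(0.0), 'width': np.float64(0.998)}
scene [-0.18746674  0.81417332  0.64874604] [-0.843, 2.218, -1.442] 441.31558433068267 (3,)
top [ 0.50016937 -0.06599428  1.20905123] [-2.166, 2.213, -0.041] 396.4729077118256 (3,)
```

Rotations are rotation vectors; fix the helper and view.

```bash
sed -i 's|    d\["rotation"\]=np.array(d\["rotation"\])|    d["rotation"]=np.array(d["rotation"])\n    if d["rotation"].shape==(3,): d["rotation"]=R.from_rotvec(d["rotation"]).as_matrix()|' h.py
```

```text
(no output)
```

View pics/scene0.png

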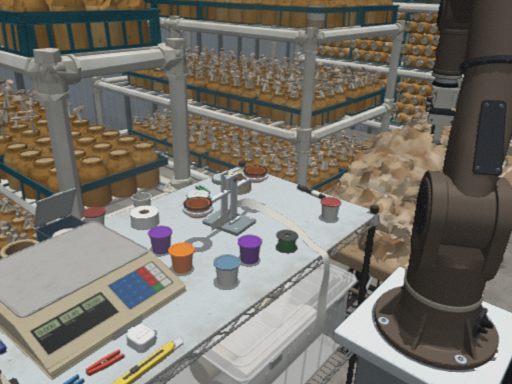

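View pics/top0.png

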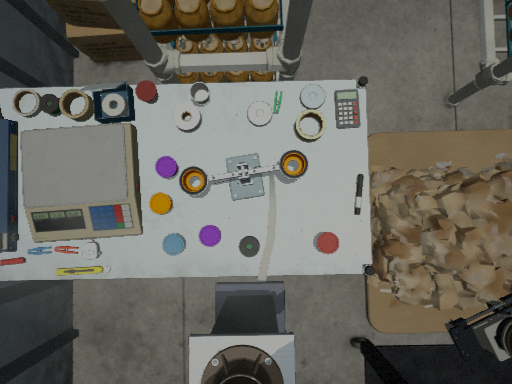

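The top view shows red at (328,243), blue at (174,244), the left hoop at (194,180), the right hoop at (293,164), the pivot near (245,172), and orange and purple decoys around the left hoop. Next step: measure these.

Run:
```python
from h import *
b=cam("top");P=pts(b);hsv=cv2.cvtColor(b["pixels"],cv2.COLOR_RGB2HSV)
def blob(n,c,r,h,hue,tol=10,smin=70):
    dh=np.abs(hsv[...,0].astype(int)-hue);dh=np.minimum(dh,180-dh)
    m=((dh<tol)&(hsv[...,1]>smin)&(hsv[...,2]>40)).astype(np.uint8)
    k=np.zeros_like(m);cv2.circle(k,c,r,1,-1);m=m*k
    cs,_=cv2.findContours(m,0,1);
    (u,v),rr=cv2.minEnclosingCircle(np.vstack(cs)) if n[0]=='h' else cv2.minEnclosingCircle(max(cs,key=cv2.contourArea))
    p=ray(b,u,v,h);print(n,(round(u,1),round(v,1)),round(rr,1),p.round(4),"diam",round(2*rr*(b["xyz"][2]-h)/b["fx"],4),"zmed",np.median(P[m>0][:,2]).round(4));return p
print(hsv[243,328],hsv[244,174],hsv[180,184:205,0])
blob("red",(328,243),16,.058,hsv[243,328,0]);blob("blue",(174,244),16,.058,int(hsv[244,174,0]))
for n,c in(("spool",(249,246)),("purple1",(210,236)),("orange",(161,203)),("purple2",(166,167))): print(n,ray(b,*c,.058).round(3))
# hoops: points with height 115..135
for n,c in(("hL",(194,180)),("hR",(293,164))):
    k=np.zeros((384,512),np.uint8);cv2.circle(k,c,20,1,-1)
    s=P[(k>0)&(P[...,2]>.105)&(P[...,2]<.14)]
    print(n,len(s),np.percentile(s[:,2],[5,25,50,75,95]).round(4))
    m=((k>0)&(hsv[...,2]<60)).astype(np.uint8)
    cs,_=cv2.findContours(m,0,1);c2=max(cs,key=cv2.contourArea);e=cv2.fitEllipse(c2)
    p=ray(b,*e[0],.125);print(e,p.round(4),"d",np.mean(e[1])*(b["xyz"][2]-.125)/b["fx"])
    # orange interior
    m=((k>0)&(hsv[...,0]<22)&(hsv[...,1]>120)).astype(np.uint8);e=cv2.fitEllipse(max(cv2.findContours(m,0,1)[0],key=cv2.contourArea));print('orange',e,ray(b,*e[0],.125).round(4))
a=cam("scene");cv2.imwrite("pics/s1.png",cv2.resize(a["pixels"][140:300,130:370,::-1],None,fx=3,fy=3,interpolation=2))
```

```text
[  3 149 142] [100  90 148] [14 15 20 21 20 18 40 83 80 96 81 83 72 80 72 85 17 20 21 18 15]
red (327.6, 242.6) 10.9 [ 0.4266 -0.259   0.058 ] diam 0.0635 zmed 0.0575
blue (173.2, 243.8) 10.6 [0.4323 0.1875 0.058 ] diam 0.0613 zmed 0.0567
spool [ 0.422 -0.032  0.058]
purple1 [0.453 0.08  0.058]
orange [0.551 0.222 0.058]
purple2 [0.657 0.206 0.058]
hL 434 [0.111  0.117  0.1247 0.1266 0.1287]
((192.87847900390625, 180.0526885986328), (25.704853057861328, 26.06905746459961), 40.54067611694336) [0.6097 0.1166 0.125 ] d 0.07078109307331922
orange ((192.6878662109375, 180.05348205566406), (22.106626510620117, 22.678937911987305), 82.13239288330078) [0.6097 0.1171 0.125 ]
hR 447 [0.1093 0.1166 0.1268 0.1288 0.131 ]
((293.41937255859375, 163.41342163085938), (25.533620834350586, 25.772714614868164), 52.0521125793457) [ 0.6493 -0.1607  0.125 ] d 0.07014186234023481
orange ((293.39990234375, 163.70208740234375), (22.09514045715332, 22.80196762084961), 95.77336883544922) [ 0.6485 -0.1607  0.125 ]
```

View pics/s1.png

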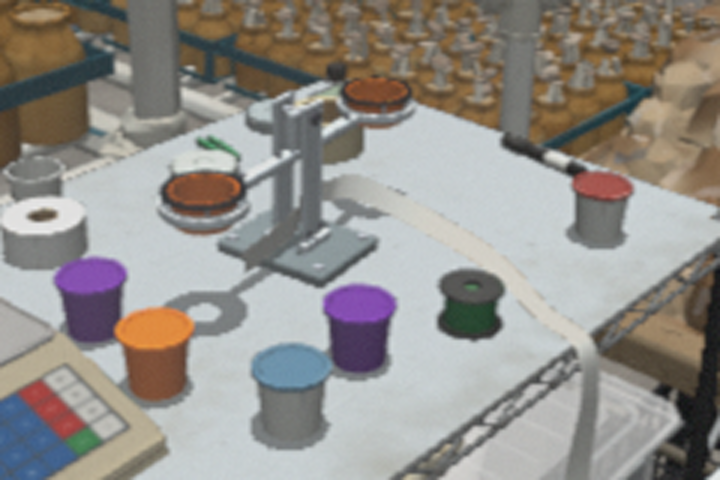

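Distances check: hoop spacing is 0.280 m, lids about 62–63 mm, heights as expected. I'll square the tool to the world axes and go above red.

>>> arm_command(
  targets=[
    [[0,0,0,0,0,0.1405],[0,0,0,0,0,0.1405],[0,0,0,0,0,0.1405],[0.0244,-0.0444,0.0065,0,0,0],[0.0244,-0.0444,0.0065,0,0,0],[0.0244,-0.0444,0.0065,0,0,0],[0.0244,-0.0444,0.0065,0,0,0],[0.0244,-0.0444,0.0065,0,0,0],[0.0244,-0.0444,0.0065,0,0,0],[0.0244,-0.0444,0.0065,0,0,0]],
  ],
  jaw=0.082,
)

```text
clock: 1.45
position: [0.4272, -0.2579, 0.2001]
ee_rot: [3.141, 0.0, 0.0]
force: [0.8, 0.0, -0.1]
width: 0.893
gripper_force: 0.0
```

>>> arm_command(
  targets=[
    [[0,0,0,0,0,0],[0,0,0,0,0,0]],
  ],
)

```text
clock: 1.7
position: [0.4264, -0.2598, 0.2002]
ee_rot: [3.141, 0.001, -0.001]
force: [-0.2, -0.7, 0.2]
width: 0.893
gripper_force: 0.0
```

```bash
cat >> h.py <<'E'
def lid(hue,h,near,tol=10,name=None,smin=70):
    """lid centre by colour in the wrist view, ray cast to height h"""
    d=cam("wrist");hsv=cv2.cvtColor(d["pixels"],cv2.COLOR_RGB2HSV)
    dh=np.abs(hsv[...,0].astype(int)-hue);dh=np.minimum(dh,180-dh)
    m=((dh<tol)&(hsv[...,1]>smin)&(hsv[...,2]>40)).astype(np.uint8)
    m=cv2.morphologyEx(m,cv2.MORPH_OPEN,np.ones((3,3)))
    if name: save(d,name)
    P=pts(d)
    for c in cv2.findContours(m,0,1)[0]:
        if cv2.contourArea(c)<200: continue
        (u,v),r=cv2.minEnclosingCircle(c);p=ray(d,u,v,h)
        if np.hypot(*(p[:2]-near))<.05:
            k=np.zeros_like(m);cv2.drawContours(k,[c],-1,1,-1)
            print("lid",(round(u),round(v)),p.round(4),"diam",round(2*r*(d["xyz"][2]-h)/d["fx"],4),"z",np.median(P[k>0][:,2]).round(4))
def st():
    s=arm.observe();print({k:np.round(s[k],4) for k in("clock","position","ee_rot","force","width","gripper_force","joints")})
E
python3 -c "
from h import *
st();lid(3,.058,[.427,-.259],name='w1.png')"
```

```text
{'clock': np.float64(1.7), 'position': array([ 0.4264, -0.2598,  0.2002]), 'ee_rot': array([ 3.1412e+00,  7.0000e-04, -5.0000e-04]), 'force': array([-0.1726, -0.7084,  0.1615]), 'width': np.float64(0.8933), 'gripper_force': np.float64(0.0), 'joints': array([ 0.4574,  0.2809, -0.0219,  1.9321,  0.0082,  0.9289, -1.1389])}
lid (253, 185) [ 0.4262 -0.2585  0.058 ] diam 0.0604 z 0.0563
```

Aligned within about 1 mm. Descend and grip the lid.

>>> arm_command(
  targets=[
    [[0,-0.001,0.03,0,0,0],[0,0,0.03,0,0,0],[0,0,0.03,0,0,0],[0,0,0.03,0,0,0],[0,0,0.02,0,0,0],[0,0,0.003,0,0,0],[0,0,0,0,0,0]],
  ],
)

```text
clock: 2.62
position: [0.4265, -0.2593, 0.0577]
ee_rot: [3.141, -0.002, 0.0]
force: [-0.3, 0.9, 0.5]
width: 0.895
gripper_force: 0.0
```

>>> arm_command(
  targets=[
    [[0,0,0,0,0,0],[0,0,0,0,0,0],[0,0,0,0,0,0],[0,0,0,0,0,0],[0,0,0,0,0,0],[0,0,0,0,0,0]],
  ],
  jaw=0.05,
  newtons=20,
)

```text
clock: 3.38
position: [0.4269, -0.2587, 0.0577]
ee_rot: [3.141, 0.0, 0.001]
force: [-0.9, -0.4, 5.9]
width: 0.66
gripper_force: 20.0
```

>>> arm_command(
  targets=[
    [[0,0,-0.01,0,0,0],[0,0,-0.03,0,0,0],[0,0,-0.04,0,0,0],[0,0,-0.04,0,0,0],[0,0,-0.04,0,0,0],[0,0,-0.032,0,0,0],[0,0,0,0,0,0],[0,0,0,0,0,0]],
  ],
)

```text
clock: 4.38
position: [0.4259, -0.258, 0.2485]
ee_rot: [-3.141, -0.001, 0.002]
force: [0.2, 0.3, -2.2]
width: 0.662
gripper_force: 20.0
```

```bash
python3 -c "
from h import *
st();lid(3,.25,[.427,-.259],name='w2.png')
d=cam('top');save(d,'t2.png');a=cam('scene')['pixels'][:,:,::-1];cv2.imwrite('pics/s2.png',cv2.resize(a[80:280,240:440],None,fx=3,fy=3))"
```

```text
{'clock': np.float64(4.375), 'position': array([ 0.4259, -0.258 ,  0.2485]), 'ee_rot': array([-3.141e+00, -6.000e-04,  1.900e-03]), 'force': array([ 0.2253,  0.3399, -2.2117]), 'width': np.float64(0.662), 'gripper_force': np.float64(19.9998), 'joints': array([ 0.4543,  0.2289, -0.0207,  1.8691,  0.0054,  1.045 , -1.1389])}
lid (254, 283) [ 0.4113 -0.2578  0.25  ] diam 0.0478 z 0.2473
lid (254, 245) [ 0.4319 -0.2581  0.25  ] diam 0.0548 z 0.2469
```

View pics/s2.png

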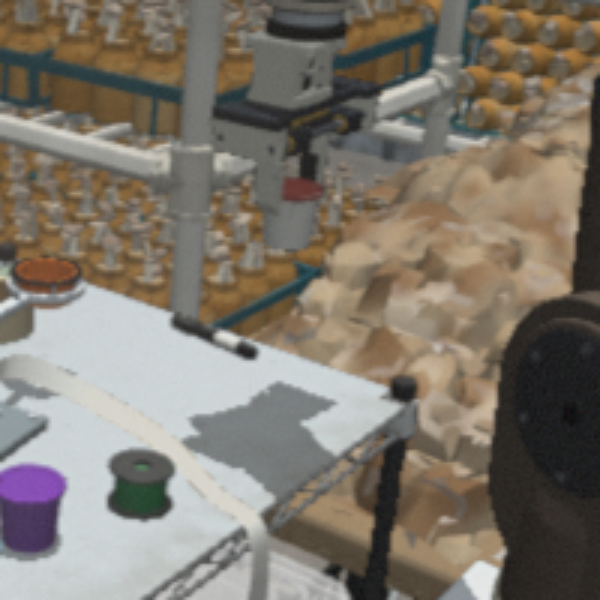

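The cup is held upright by its lid. Carry it to above the left hoop.

>>> arm_command(
  targets=[
    [[0.015,-0.03,0,0,0,0],[0.023,-0.047,0,0,0,0],[0.023,-0.047,0,0,0,0],[0.023,-0.047,0,0,0,0],[0.023,-0.047,0,0,0,0],[0.023,-0.047,0,0,0,0],[0.023,-0.047,0,0,0,0],[0.023,-0.047,0,0,0,0],[0.008,-0.016,0,0,0,0],[0,0,0,0,0,0]],
  ],
)

```text
clock: 5.78
position: [0.6102, 0.1179, 0.2478]
ee_rot: [3.142, 0.004, -0.003]
force: [-0.5, -0.8, -3.3]
width: 0.66
gripper_force: 20.0
```

>>> arm_command(
  targets=[
    [[0,0,0,0,0,0],[0,0,0,0,0,0]],
  ],
)

```text
clock: 6.02
position: [0.6103, 0.1147, 0.2492]
ee_rot: [3.141, -0.003, -0.0]
force: [-0.3, -0.3, -2.2]
width: 0.661
gripper_force: 20.0
```

```bash
python3 -c "
from h import *
st();d=cam('wrist');save(d,'w3.png');P=pts(d);q=P[(P[...,2]>.10)&(P[...,2]<.14)];print(len(q),q.mean(0))
"
```

```text
{'clock': np.float64(6.025), 'position': array([0.6103, 0.1147, 0.2492]), 'ee_rot': array([ 3.1407e+00, -3.2000e-03, -3.0000e-04]), 'force': array([-0.3421, -0.2699, -2.2436]), 'width': np.float64(0.6611), 'gripper_force': np.float64(19.9998), 'joints': array([-0.1463,  0.4364, -0.1831,  1.5651,  0.0854,  1.1484, -1.9206])}
6129 [0.6268363  0.03713536 0.11823271]
```

View pics/w3.png

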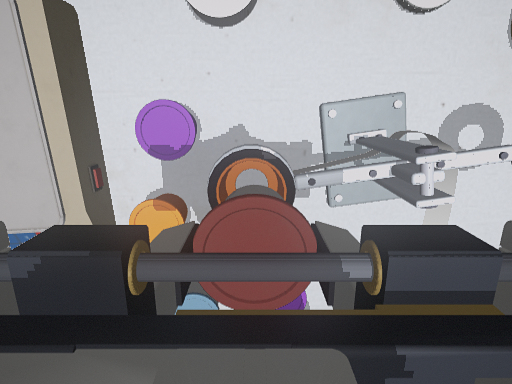

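The wrist view shows the flange around (252,190), partly hidden by the red lid. Fit its outer arc with depth.

```bash
cat >> h.py <<'E'
from scipy.optimize import least_squares
def flange(near,zlo=.118,zhi=.137,shift=0):
    d=cam("wrist");P=pts(d);hsv=cv2.cvtColor(d["pixels"],cv2.COLOR_RGB2HSV)
    m=(hsv[...,2]<70)&(P[...,2]>zlo)&(P[...,2]<zhi)&(np.hypot(P[...,0]-near[0],P[...,1]-near[1])<.055)
    q=P[m];z=np.median(q[:,2]);a=np.degrees(np.arctan2(q[:,1]-near[1],q[:,0]-near[0]));r=np.hypot(q[:,0]-near[0],q[:,1]-near[1])
    # outermost point per 10 deg sector
    e=np.array([q[(a>=t)&(a<t+10)][np.argsort(r[(a>=t)&(a<t+10)])[-2]] for t in range(-180,180,10) if ((a>=t)&(a<t+10)).sum()>15])
    f=least_squares(lambda c:np.hypot(e[:,0]-c[0],e[:,1]-c[1])-.039,near,loss="soft_l1",f_scale=.001)
    print("flange centre",f.x.round(4),"z",z.round(4),"n",len(q),"sectors",len(e),"res",np.abs(f.fun).mean().round(4))
E
python3 -c "
from h import *
st();flange([.61,.117])"
```

```text
{'clock': np.float64(6.075), 'position': array([0.6103, 0.115 , 0.2494]), 'ee_rot': array([ 3.1409e+00, -2.8000e-03,  1.0000e-04]), 'force': array([ 0.5199, -0.1977, -2.4314]), 'width': np.float64(0.6631), 'gripper_force': np.float64(19.9997), 'joints': array([-0.1465,  0.4363, -0.1834,  1.5649,  0.0853,  1.1484, -1.9207])}
flange centre [0.6064 0.1176] z 0.1252 n 536 sectors 11 res 0.0008
```

>>> arm_command(
  targets=[
    [[-0.002,-0.002,0.015,0,0,0],[0,0,0.02,0,0,0],[0,0,0.02,0,0,0],[0,0,0.012,0,0,0],[0,0,0.008,0,0,0],[0,0,0,0,0,0],[0,0,0,0,0,0]],
  ],
)

```text
clock: 7.0
position: [0.6089, 0.1188, 0.1748]
ee_rot: [-3.141, -0.0, -0.002]
force: [-0.2, 0.1, -2.3]
width: 0.663
gripper_force: 20.0
```

>>> arm_command(
  targets=[
    [[0,0,0.005,0,0,0],[0,0,0.005,0,0,0],[0,0,0,0,0,0],[0,0,0,0,0,0]],
  ],
)

```text
clock: 7.5
position: [0.6085, 0.1186, 0.1642]
ee_rot: [3.142, 0.0, -0.0]
force: [-0.3, 0.4, -2.7]
width: 0.659
gripper_force: 20.0
```

```bash
python3 -c "
from h import *
st();lid(3,.155,[.608,.117]);a=cam('scene')['pixels'][:,:,::-1];cv2.imwrite('pics/s4.png',cv2.resize(a[120:270,130:330],None,fx=4,fy=4,interpolation=2))"
```

```text
{'clock': np.float64(7.5), 'position': array([0.6085, 0.1186, 0.1642]), 'ee_rot': array([ 3.1415e+00,  3.0000e-04, -0.0000e+00]), 'force': array([-0.2664,  0.4325, -2.7489]), 'width': np.float64(0.6587), 'gripper_force': np.float64(19.9997), 'joints': array([-0.1544,  0.5104, -0.1812,  1.6703,  0.107 ,  0.9706, -1.9441])}
lid (254, 283) [0.5873 0.1186 0.155 ] diam 0.0511 z 0.1629
lid (254, 239) [0.6129 0.1186 0.155 ] diam 0.06 z 0.1623
```

View pics/s4.png

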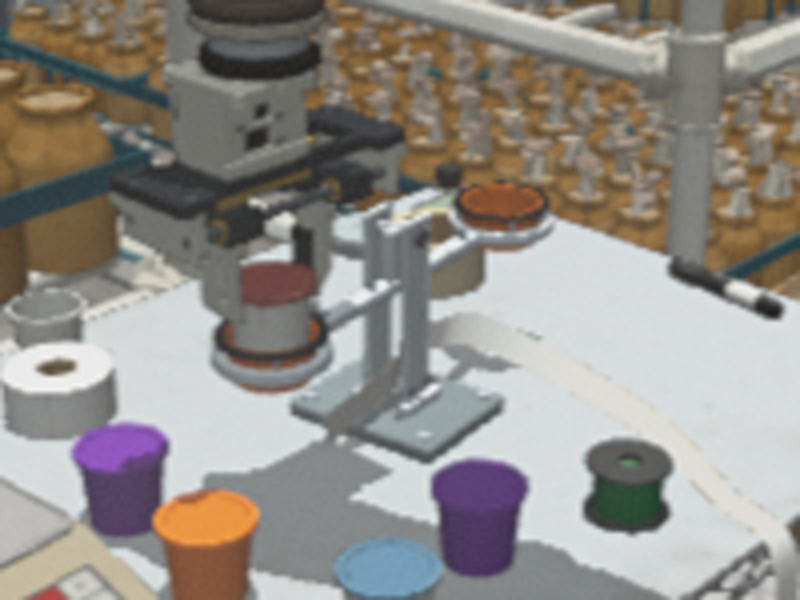

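The cup foot is inside the hoop with no contact force. Lower on until it takes load.

>>> arm_command(
  targets=[
    [[0,0,0.004,0,0,0],[0,0,0.004,0,0,0],[0,0,0,0,0,0],[0,0,0,0,0,0]],
  ],
)

```text
clock: 8.1
position: [0.6085, 0.1186, 0.1562]
ee_rot: [3.142, 0.0, 0.0]
force: [0.4, 0.1, -2.4]
width: 0.662
gripper_force: 20.0
```

>>> arm_command(
  targets=[
    [[0,0,0.003,0,0,0],[0,0,0.003,0,0,0],[0,0,0,0,0,0],[0,0,0,0,0,0]],
  ],
)

```text
clock: 8.6
position: [0.6087, 0.1184, 0.1504]
ee_rot: [3.141, -0.0, 0.001]
force: [1.0, -1.8, 0.2]
width: 0.663
gripper_force: 20.0
```

>>> arm_command(
  targets=[
    [[0,0,0,0,0,0],[0,0,0,0,0,0],[0,0,0,0,0,0],[0,0,0,0,0,0]],
  ],
  jaw=0.08,
)

```text
clock: 9.1
position: [0.6085, 0.1188, 0.1502]
ee_rot: [-3.141, -0.001, 0.0]
force: [1.1, 0.1, 1.4]
width: 0.871
gripper_force: 0.0
```

>>> arm_command(
  targets=[
    [[0,0,-0.01,0,0,0],[0,0,-0.02,0,0,0],[0,0,-0.035,0,0,0],[0,0,-0.035,0,0,0],[0,0,0,0,0,0],[0,0,0,0,0,0],[0,0,0,0,0,0]],
  ],
)

```text
clock: 9.98
position: [0.6079, 0.1184, 0.2492]
ee_rot: [3.141, 0.0, -0.003]
force: [-0.4, 0.3, -0.3]
width: 0.873
gripper_force: 0.0
```

```bash
python3 -c "
from h import *
st();lid(3,.15,[.608,.117],name='w5.png');flange([.608,.117],.105,.13)"
```

```text
{'clock': np.float64(9.975), 'position': array([0.6079, 0.1184, 0.2492]), 'ee_rot': array([ 3.141e+00,  4.000e-04, -2.800e-03]), 'force': array([-0.3549,  0.3015, -0.3179]), 'width': np.float64(0.8731), 'gripper_force': np.float64(0.0), 'joints': array([-0.1509,  0.4347, -0.1855,  1.5679,  0.0852,  1.1488, -1.9251])}
lid (254, 193) [0.6115 0.1188 0.15  ] diam 0.0622 z 0.1472
flange centre [0.6083 0.1153] z 0.118 n 139 sectors 3 res 0.0001
```

Red is seated: lid 29 mm above the flange. Now blue.

>>> arm_command(
  targets=[
    [[-0.03,-0.012,0,0,0,0],[-0.044,-0.017,0,0,0,0],[-0.044,-0.017,0.01,0,0,0],[-0.044,-0.017,0.02,0,0,0],[-0.014,-0.006,0.02,0,0,0],[0,0,0,0,0,0],[0,0,0,0,0,0],[0,0,0,0,0,0]],
  ],
)

```text
clock: 11.08
position: [0.4338, 0.1874, 0.2008]
ee_rot: [-3.141, 0.002, -0.002]
force: [0.0, -0.4, 0.1]
width: 0.868
gripper_force: 0.0
```

```bash
python3 -c "
from h import *
st();lid(100,.058,[.432,.1875],smin=50)"
```

```text
{'clock': np.float64(11.075), 'position': array([0.4338, 0.1874, 0.2008]), 'ee_rot': array([-3.1411e+00,  1.9000e-03, -1.9000e-03]), 'force': array([ 0.0332, -0.427 ,  0.054 ]), 'width': np.float64(0.8677), 'gripper_force': np.float64(0.0), 'joints': array([-0.3019,  0.2542, -0.2641,  1.9755,  0.0829,  0.9207, -2.18  ])}
lid (252, 188) [0.4313 0.1899 0.058 ] diam 0.0606 z 0.0564
```

>>> arm_command(
  targets=[
    [[-0.002,-0.001,0.03,0,0,0],[0,0,0.03,0,0,0],[0,0,0.03,0,0,0],[0,0,0.03,0,0,0],[0,0,0.02,0,0,0],[0,0,0.003,0,0,0],[0,0,0,0,0,0]],
  ],
)

```text
clock: 12.0
position: [0.4311, 0.1887, 0.0577]
ee_rot: [-3.141, 0.0, -0.001]
force: [0.1, -0.6, 0.2]
width: 0.87
gripper_force: 0.0
```

>>> arm_command(
  targets=[
    [[0,0,0,0,0,0],[0,0,0,0,0,0],[0,0,0,0,0,0],[0,0,0,0,0,0],[0,0,0,0,0,0]],
  ],
  jaw=0.05,
  newtons=20,
)

```text
clock: 12.62
position: [0.431, 0.189, 0.0578]
ee_rot: [-3.141, -0.001, -0.002]
force: [-0.6, 1.2, 6.6]
width: 0.669
gripper_force: 20.0
```

>>> arm_command(
  targets=[
    [[0,0,-0.01,0,0,0],[0,0,-0.03,0,0,0],[0,0,-0.04,0,0,0],[0,0,-0.04,0,0,0],[0,0,-0.04,0,0,0],[0,0,-0.03,0,0,0],[0,0,0,0,0,0]],
  ],
)

```text
clock: 13.5
position: [0.4312, 0.1889, 0.2494]
ee_rot: [-3.14, -0.0, -0.006]
force: [-0.4, 1.0, -2.7]
width: 0.663
gripper_force: 20.0
```

>>> arm_command(
  targets=[
    [[0.016,0.027,0,0,0,0],[0.027,0.044,0,0,0,0],[0.027,0.044,0,0,0,0],[0.027,0.044,0,0,0,0],[0.027,0.044,0,0,0,0],[0.027,0.044,0,0,0,0],[0.027,0.044,0,0,0,0],[0.027,0.044,0,0,0,0],[0.012,0.015,0,0,0,0],[0,0,0,0,0,0]],
  ],
)

```text
clock: 14.75
position: [0.6469, -0.163, 0.2448]
ee_rot: [3.142, -0.004, -0.005]
force: [0.1, 0.6, -2.4]
width: 0.663
gripper_force: 20.0
```

>>> arm_command(
  targets=[
    [[0,0,0,0,0,0],[0,0,0,0,0,0]],
  ],
)

```text
clock: 15.0
position: [0.6471, -0.1599, 0.2471]
ee_rot: [-3.141, -0.003, 0.001]
force: [1.1, 0.2, -2.9]
width: 0.662
gripper_force: 20.0
```

```bash
python3 -c "
from h import *
st();flange([.648,-.1607],.12,.145);flange([.648,-.1607],.12,.145)"
```

```text
{'clock': np.float64(15.0), 'position': array([ 0.6471, -0.1599,  0.2471]), 'ee_rot': array([-3.141e+00, -3.000e-03,  9.000e-04]), 'force': array([ 1.0982,  0.243 , -2.9191]), 'width': np.float64(0.6616), 'gripper_force': np.float64(19.9998), 'joints': array([ 0.2072,  0.5059, -0.0701,  1.4517,  0.0361,  1.1859, -1.4367])}
flange centre [ 0.6469 -0.1615] z 0.1318 n 310 sectors 6 res 0.0002
flange centre [ 0.6466 -0.1614] z 0.1317 n 316 sectors 6 res 0.0001
```

>>> arm_command(
  targets=[
    [[0,0.001,0.015,0,0,0],[0,0,0.02,0,0,0],[0,0,0.02,0,0,0],[0,0,0.008,0,0,0],[0,0,0.004,0,0,0],[0,0,0,0,0,0],[0,0,0,0,0,0]],
  ],
)

```text
clock: 15.98
position: [0.648, -0.1624, 0.181]
ee_rot: [3.141, 0.0, 0.002]
force: [-0.2, -0.3, -3.2]
width: 0.664
gripper_force: 20.0
```

>>> arm_command(
  targets=[
    [[0,0,0.004,0,0,0],[0,0,0.004,0,0,0],[0,0,0.004,0,0,0],[0,0,0,0,0,0]],
  ],
)

```text
clock: 16.48
position: [0.6473, -0.1623, 0.1676]
ee_rot: [-3.141, -0.0, 0.001]
force: [-0.3, -0.0, -2.4]
width: 0.664
gripper_force: 20.0
```

>>> arm_command(
  targets=[
    [[0,0,0.003,0,0,0],[0,0,0.003,0,0,0],[0,0,0,0,0,0]],
  ],
)

```text
clock: 16.85
position: [0.6475, -0.1623, 0.162]
ee_rot: [-3.142, -0.0, 0.0]
force: [-0.6, -0.1, -1.7]
width: 0.665
gripper_force: 20.0
```

>>> arm_command(
  targets=[
    [[0,0,0.003,0,0,0],[0,0,0.002,0,0,0],[0,0,0,0,0,0]],
  ],
)

```text
clock: 17.23
position: [0.6476, -0.162, 0.1572]
ee_rot: [-3.141, -0.001, -0.0]
force: [-0.3, 0.8, 0.7]
width: 0.667
gripper_force: 20.0
```

>>> arm_command(
  targets=[
    [[0,0,0,0,0,0],[0,0,0,0,0,0],[0,0,0,0,0,0],[0,0,0,0,0,0]],
  ],
  jaw=0.08,
)

```text
clock: 17.73
position: [0.6476, -0.1625, 0.1573]
ee_rot: [3.141, 0.0, 0.0]
force: [-0.9, -0.3, -0.0]
width: 0.873
gripper_force: 0.0
```

>>> arm_command(
  targets=[
    [[0,0,-0.01,0,0,0],[0,0,-0.02,0,0,0],[0,0,-0.03,0,0,0],[0,0,-0.03,0,0,0],[0,0,0,0,0,0],[0,0,0,0,0,0]],
  ],
)

```text
clock: 18.48
position: [0.6473, -0.1623, 0.2472]
ee_rot: [3.142, 0.0, -0.0]
force: [-0.3, 0.1, 0.2]
width: 0.873
gripper_force: 0.0
```

```bash
python3 -c "
from h import *
st();lid(100,.156,[.6475,-.161],smin=50,name='w6.png');flange([.6475,-.161],.105,.14)
a=cam('scene')['pixels'][:,:,::-1];cv2.imwrite('pics/s6.png',cv2.resize(a[130:250,160:320],None,fx=5,fy=5,interpolation=2))"
```

```text
{'clock': np.float64(18.475), 'position': array([ 0.6473, -0.1623,  0.2472]), 'ee_rot': array([ 3.1415e+00,  3.0000e-04, -3.0000e-04]), 'force': array([-0.3312,  0.0571,  0.2457]), 'width': np.float64(0.8729), 'gripper_force': np.float64(0.0), 'joints': array([ 0.2096,  0.5068, -0.069 ,  1.4499,  0.0362,  1.1863, -1.4349])}
lid (252, 200) [ 0.6478 -0.1608  0.156 ] diam 0.0604 z 0.1552
flange centre [ 0.6464 -0.1605] z 0.1273 n 391 sectors 8 res 0.0002
```

View pics/s6.png

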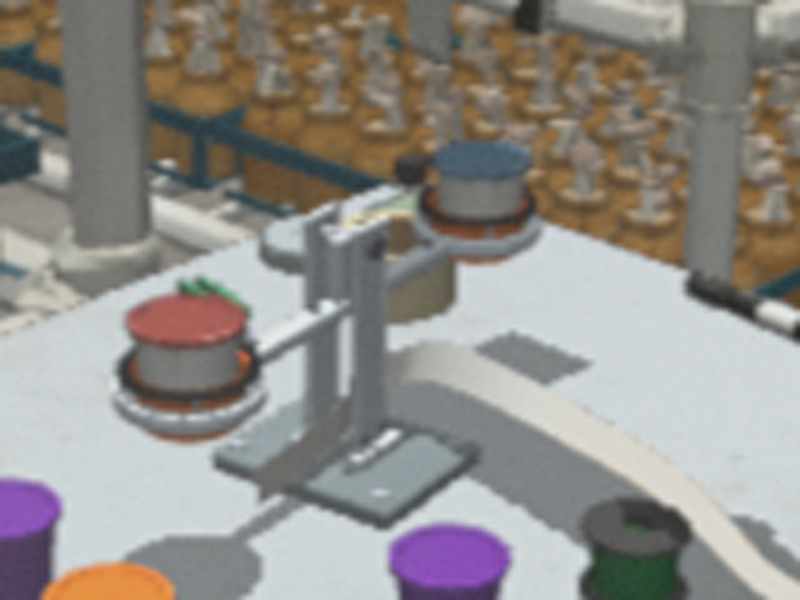

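Both cups sit in their hoops, with orange sleeve still showing at each. Close the fingers and press blue gently.

>>> arm_command(
  targets=[
    [[0,-0.001,0.01,0,0,0],[0,0,0.02,0,0,0],[0,0,0.01,0,0,0],[0,0,0,0,0,0],[0,0,0,0,0,0],[0,0,0,0,0,0],[0,0,0,0,0,0],[0,0,0,0,0,0]],
  ],
  jaw=0,
  newtons=10,
)

```text
clock: 19.62
position: [0.6476, -0.1614, 0.2075]
ee_rot: [3.141, 0.0, 0.001]
force: [1.1, -0.2, 0.5]
width: 0.051
gripper_force: 0.0
```

>>> arm_command(
  targets=[
    [[0,0,0.015,0,0,0],[0,0,0.01,0,0,0],[0,0,0.003,0,0,0],[0,0,0,0,0,0]],
  ],
)

```text
clock: 20.12
position: [0.6474, -0.1614, 0.1788]
ee_rot: [-3.142, -0.0, 0.001]
force: [-0.4, -0.3, -0.2]
width: 0.008
gripper_force: 0.0
```

>>> arm_command(
  targets=[
    [[0,0,0.003,0,0,0],[0,0,0.002,0,0,0],[0,0,0,0,0,0],[0,0,0,0,0,0]],
  ],
)

```text
clock: 20.62
position: [0.6477, -0.1614, 0.1744]
ee_rot: [3.141, 0.0, 0.001]
force: [-0.6, 0.2, 0.7]
width: 0.004
gripper_force: 0.4
```

Contact is at about 0.175. Press in 4 mm steps.

>>> arm_command(
  targets=[
    [[0,0,0.002,0,0,0],[0,0,0.002,0,0,0],[0,0,0,0,0,0],[0,0,0,0,0,0]],
  ],
)

```text
clock: 21.12
position: [0.6477, -0.1614, 0.1704]
ee_rot: [3.141, 0.0, 0.0]
force: [0.1, -0.2, 1.8]
width: 0.004
gripper_force: 1.3
```

>>> arm_command(
  targets=[
    [[0,0,0.002,0,0,0],[0,0,0.002,0,0,0],[0,0,0,0,0,0],[0,0,0,0,0,0]],
  ],
)

```text
clock: 21.62
position: [0.6477, -0.1614, 0.1663]
ee_rot: [3.141, 0.0, 0.0]
force: [-0.2, 0.0, 3.9]
width: 0.01
gripper_force: 2.1
```

>>> arm_command(
  targets=[
    [[0,0,0.002,0,0,0],[0,0,0.002,0,0,0],[0,0,0,0,0,0],[0,0,0,0,0,0]],
  ],
)

```text
clock: 22.12
position: [0.6477, -0.1612, 0.1625]
ee_rot: [-3.142, -0.001, -0.001]
force: [-0.8, 0.3, 5.1]
width: 0.007
gripper_force: 2.7
```

>>> arm_command(
  targets=[
    [[0,0,0.002,0,0,0],[0,0,0.002,0,0,0],[0,0,0,0,0,0],[0,0,0,0,0,0]],
  ],
)

```text
clock: 22.62
position: [0.6477, -0.161, 0.1584]
ee_rot: [-3.141, -0.001, -0.0]
force: [-0.2, 0.6, 5.3]
width: 0.004
gripper_force: 2.7
```

Force has levelled off near 5 N, so the hoop is sliding. Continue until it rises again.

>>> arm_command(
  targets=[
    [[0,0,0.002,0,0,0],[0,0,0.002,0,0,0],[0,0,0,0,0,0],[0,0,0,0,0,0]],
  ],
)

```text
clock: 23.12
position: [0.6476, -0.1607, 0.1544]
ee_rot: [-3.141, -0.001, -0.0]
force: [-0.6, 1.4, 5.5]
width: -0.0
gripper_force: 2.7
```

>>> arm_command(
  targets=[
    [[0,0,0.002,0,0,0],[0,0,0.001,0,0,0],[0,0,0,0,0,0],[0,0,0,0,0,0]],
  ],
)

```text
clock: 23.62
position: [0.6476, -0.1605, 0.1516]
ee_rot: [-3.141, -0.001, -0.0]
force: [-0.5, 1.8, 7.0]
width: 0.005
gripper_force: 3.2
```

>>> arm_command(
  targets=[
    [[0,0,0.002,0,0,0],[0,0,0.001,0,0,0],[0,0,0,0,0,0],[0,0,0,0,0,0]],
  ],
)

```text
clock: 24.12
position: [0.6477, -0.1604, 0.1488]
ee_rot: [-3.141, -0.001, -0.0]
force: [-1.9, 1.9, 7.4]
width: 0.003
gripper_force: 3.8
```

The force rise after the plateau indicates home. Retract and check.

>>> arm_command(
  targets=[
    [[0,0,-0.006,0,0,0],[0,0,-0.01,0,0,0],[0,0,-0.012,0,0,0],[0,0,-0.03,0,0,0],[0,0,-0.04,0,0,0],[0,0,0,0,0,0],[0,0,0,0,0,0],[0,0,0,0,0,0]],
  ],
)

```text
clock: 25.12
position: [0.6468, -0.1613, 0.245]
ee_rot: [-3.141, -0.0, 0.003]
force: [0.3, 0.3, 0.0]
width: 0.007
gripper_force: 0.0
```

```bash
cat >> h.py <<'E'
def lids():
    d=cam("top");P=pts(d)
    for n,c in(("L",(.610,.118)),("R",(.6475,-.161))):
        r=np.hypot(P[...,0]-c[0],P[...,1]-c[1]);q=P[(r<.028)&(P[...,2]>.12)];print(n,"lid z",np.median(q[:,2]).round(4),len(q),"tilt y",np.polyfit(q[:,1],q[:,2],1)[0].round(3))
E
python3 -c "
from h import *
st();lid(100,.15,[.6475,-.161],smin=50);flange([.6475,-.161],.105,.14);lids()
a=cam('scene')['pixels'][:,:,::-1];cv2.imwrite('pics/s7.png',cv2.resize(a[130:250,160:320],None,fx=5,fy=5,interpolation=2))"
```

```text
{'clock': np.float64(25.125), 'position': array([ 0.6468, -0.1613,  0.245 ]), 'ee_rot': array([-3.1413e+00, -3.0000e-04,  3.5000e-03]), 'force': array([0.3093, 0.3427, 0.0241]), 'width': np.float64(0.0071), 'gripper_force': np.float64(0.0), 'joints': array([ 0.2083,  0.5082, -0.0692,  1.4528,  0.0363,  1.184 , -1.4365])}
lid (254, 197) [ 0.6484 -0.1608  0.15  ] diam 0.0595 z 0.1455
flange centre [ 0.6465 -0.1606] z 0.1175 n 187 sectors 5 res 0.0001
L lid z 0.1535 338 tilt y 0.015
R lid z 0.6422 1050 tilt y 0.032
```

View pics/s7.png

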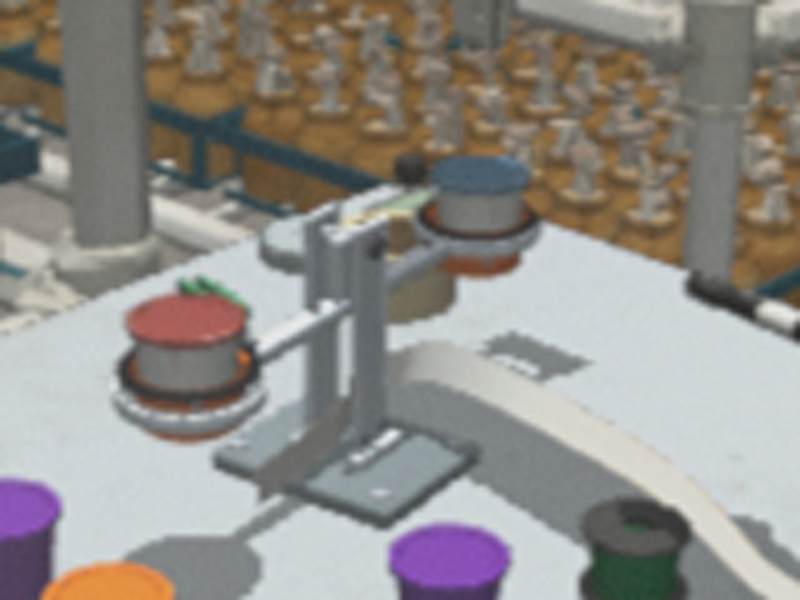

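Blue is home: flange at 0.1175, no sleeve above the ring. Left lid is at 0.1535, so about 7 mm remain. Go press red.

>>> arm_command(
  targets=[
    [[-0.003,-0.024,0,0,0,0],[-0.006,-0.045,0,0,0,0],[-0.006,-0.045,0,0,0,0],[-0.006,-0.045,0,0,0,0],[-0.006,-0.045,0,0,0,0],[-0.006,-0.045,0,0,0,0],[-0.004,-0.03,0,0,0,0],[0,0,0,0,0,0],[0,0,0,0,0,0]],
  ],
)

```text
clock: 26.45
position: [0.6102, 0.1176, 0.2462]
ee_rot: [3.141, 0.001, -0.0]
force: [-1.0, -0.5, 0.8]
width: 0.004
gripper_force: 0.0
```

```bash
python3 -c "
from h import *
st();lid(3,.1545,[.61,.118])"
```

```text
{'clock': np.float64(26.45), 'position': array([0.6102, 0.1176, 0.2462]), 'ee_rot': array([ 3.141e+00,  9.000e-04, -2.000e-04]), 'force': array([-0.9721, -0.4954,  0.7645]), 'width': np.float64(0.0044), 'gripper_force': np.float64(0.0), 'joints': array([-0.1835,  0.4358, -0.1352,  1.5713,  0.0632,  1.1391, -1.903 ])}
lid (252, 199) [0.6116 0.1194 0.1545] diam 0.0619 z 0.1529
```

Centred over the red lid. Descend to contact (about 0.173) and press.

>>> arm_command(
  targets=[
    [[0.001,0,0.015,0,0,0],[0,0,0.025,0,0,0],[0,0,0.02,0,0,0],[0,0,0.008,0,0,0],[0,0,0.003,0,0,0],[0,0,0,0,0,0],[0,0,0,0,0,0]],
  ],
)

```text
clock: 27.38
position: [0.6119, 0.1177, 0.1759]
ee_rot: [-3.141, -0.0, -0.002]
force: [-0.4, -0.3, -0.4]
width: 0.004
gripper_force: 0.0
```

>>> arm_command(
  targets=[
    [[0,0,0.002,0,0,0],[0,0,0.002,0,0,0],[0,0,0,0,0,0],[0,0,0,0,0,0]],
  ],
)

```text
clock: 27.88
position: [0.6117, 0.1177, 0.1714]
ee_rot: [-3.141, -0.001, -0.001]
force: [-0.2, 0.7, 0.8]
width: 0.007
gripper_force: 0.6
```

>>> arm_command(
  targets=[
    [[0,0,0.002,0,0,0],[0,0,0.002,0,0,0],[0,0,0,0,0,0],[0,0,0,0,0,0]],
  ],
)

```text
clock: 28.38
position: [0.6116, 0.1176, 0.1672]
ee_rot: [3.142, 0.0, 0.0]
force: [0.9, 1.0, 1.3]
width: 0.006
gripper_force: 0.8
```

>>> arm_command(
  targets=[
    [[0,0,0.002,0,0,0],[0,0,0.002,0,0,0],[0,0,0,0,0,0],[0,0,0,0,0,0]],
  ],
)

```text
clock: 28.88
position: [0.6115, 0.1176, 0.1632]
ee_rot: [3.141, 0.0, -0.0]
force: [0.9, 0.6, 0.8]
width: 0.008
gripper_force: 0.8
```

Sliding already at about 1.5 N. Continue until the force rises.

>>> arm_command(
  targets=[
    [[0,0,0.002,0,0,0],[0,0,0.002,0,0,0],[0,0,0,0,0,0],[0,0,0,0,0,0]],
  ],
)

```text
clock: 29.38
position: [0.6117, 0.1175, 0.1593]
ee_rot: [3.141, 0.0, 0.0]
force: [0.8, -0.6, 3.1]
width: 0.004
gripper_force: 1.5
```

>>> arm_command(
  targets=[
    [[0,0,0.002,0,0,0],[0,0,0.002,0,0,0],[0,0,0,0,0,0],[0,0,0,0,0,0]],
  ],
)

```text
clock: 29.88
position: [0.6117, 0.1174, 0.1554]
ee_rot: [3.141, -0.0, 0.001]
force: [2.3, -2.5, 5.6]
width: 0.004
gripper_force: 2.4
```

>>> arm_command(
  targets=[
    [[0,0,0.002,0,0,0],[0,0,0.001,0,0,0],[0,0,0,0,0,0],[0,0,0,0,0,0]],
  ],
)

```text
clock: 30.38
position: [0.6119, 0.1172, 0.1526]
ee_rot: [3.141, -0.0, 0.001]
force: [1.7, -2.6, 6.1]
width: 0.004
gripper_force: 3.0
```

Force rises steadily, so the hoop is home. Retract up and away, then check.

>>> arm_command(
  targets=[
    [[0,0,-0.006,0,0,0],[0,0,-0.008,0,0,0],[0,0,-0.012,0,0,0],[0,0,-0.03,0,0,0],[0,0,-0.04,0,0,0],[0,0,0,0,0,0],[0,0,0,0,0,0]],
  ],
)

```text
clock: 31.25
position: [0.611, 0.1178, 0.2481]
ee_rot: [3.142, 0.001, -0.001]
force: [0.2, -0.0, 0.0]
width: 0.005
gripper_force: 0.0
```

```bash
python3 -c "
from h import *
st();lid(3,.147,[.61,.118]);flange([.61,.118],.105,.14)"
```

```text
{'clock': np.float64(31.25), 'position': array([0.611 , 0.1178, 0.2481]), 'ee_rot': array([ 3.1416e+00,  8.0000e-04, -9.0000e-04]), 'force': array([ 0.2354, -0.0468,  0.0433]), 'width': np.float64(0.0054), 'gripper_force': np.float64(0.0), 'joints': array([-0.1828,  0.4358, -0.1357,  1.5661,  0.0626,  1.1444, -1.9022])}
lid (252, 196) [0.6117 0.1197 0.147 ] diam 0.0622 z 0.1449
flange centre [0.6073 0.1169] z 0.1169 n 192 sectors 4 res 0.0001
```

>>> arm_command(
  targets=[
    [[-0.03,0.02,0,0,0,0],[-0.045,0.02,0,0,0,0],[-0.045,0.02,0,0,0,0],[-0.045,0.02,0,0,0,0],[-0.03,0.02,0,0,0,0],[0,0,0,0,0,0],[0,0,0,0,0,0]],
  ],
)

```text
clock: 32.22
position: [0.4169, 0.0179, 0.2481]
ee_rot: [-3.141, -0.0, -0.0]
force: [-0.5, 0.6, 0.2]
width: 0.005
gripper_force: 0.0
```

```bash
python3 -c "
from h import *
st();lids()
a=cam('scene')['pixels'][:,:,::-1];cv2.imwrite('pics/s8.png',cv2.resize(a[130:250,160:320],None,fx=5,fy=5,interpolation=2))"
```

```text
{'clock': np.float64(32.225), 'position': array([0.4169, 0.0179, 0.2481]), 'ee_rot': array([-3.1414e+00, -5.0000e-04, -1.0000e-04]), 'force': array([-0.5111,  0.5557,  0.2323]), 'width': np.float64(0.0047), 'gripper_force': np.float64(0.0), 'joints': array([-0.0409,  0.1016, -0.1412,  2.0301,  0.0167,  1.0109, -1.7608])}
L lid z 0.1459 333 tilt y -0.009
R lid z 0.1467 337 tilt y -0.011
```

View pics/s8.png

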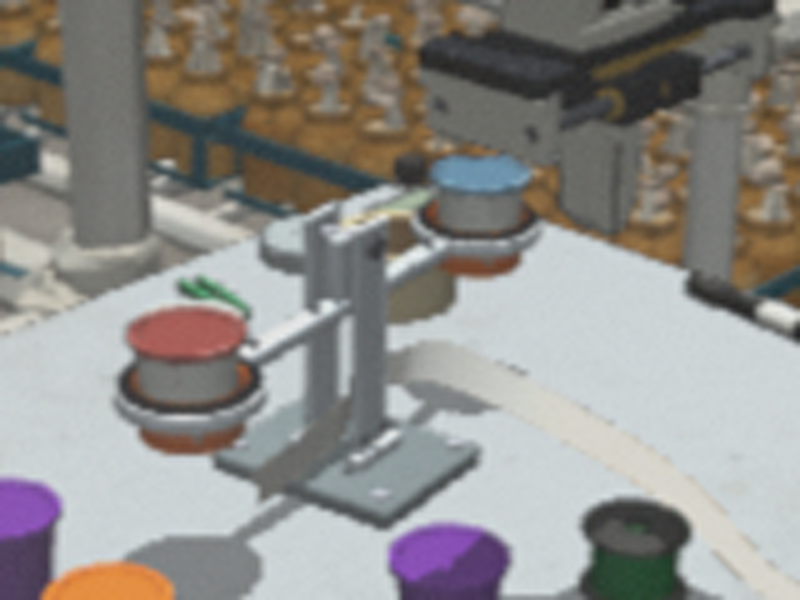

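Both flanges lie flat on their rings and the lids are at 0.146 and 0.147 m, so the bar is level. The robot is clear of everything.

```bash
python3 -c "
from cell import arm
print(arm.sign_off())"
```

```text
the job is handed in; nothing more can be done
None
```

The red-lidded cup hangs in the left hoop and the blue-lidded one in the right, both pressed home (about 6 and 7 N) with the bar level to about 1 mm; I handed the job in at about 32 s, and sign-off returned no verdict.

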